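# Push the clay roller up its sloping rest to the back stop

## Task

Put the clay roller away: push it with your fingers from the level foot of its sloping wooden rest, up the slope and over the small crest, until it lies against the back stop and stays there by itself. Push slowly and steadily, so that it is never shot up, allowed to roll away back down, or pushed off the rest, and do not lift it off the wood; leave the jars and the brush pot where they are, and finish with the hand clear.

Things in the scene. Friction and masses are not known exactly. Their poses are not given: they have to be found in the camera images.
- ramp: Fixed wooden rest, 333 mm long (x -190 to +143), 196 wide. Origin on the table, mid-width; x points uphill to the stop, z up. Running surface, 176 mm wide, height above the table: level foot 10 mm for x -190 to -70 (rear end open, no lip), slope of 8.5 deg to a crest 31 mm high at x +70, slight dip to 28 mm at the stop. Edge strips 10 mm wide stand 9 mm above it and guide the barrel's ends.
- ramp_slope (a point): Middle of the slope's surface (x 0, y 0, 20.5 mm high in the rest's frame); its x axis points up along the slope, y across, z square off the slope. A roller let go on the slope rolls back down; just past the crest it rolls on gently to the stop and stays.
- ramp_seat (a point): Where the middle of the roller is when home against the stop: x +100, y 0, z 54.4 mm in the rest's frame, same axes. The stop's upright face is at x +125 mm, its top 78 mm above the table.
- roller: Loose wooden clay roller: smooth waxed barrel (slips easily past fingers) 50 mm in diameter and 160 mm long, a dark turned handle (19 mm thick) at each end, 256 mm over all; about 0.3 kg. Origin mid-barrel on its axis (25 mm above what it lies on); y is the roller's axis, x and z turn as it rolls. Starts at rest across the level foot, nearly square to the rest.
- jar_tall: Bystander: jar with black cap, 62 mm in diameter, 92 mm tall; origin at the centre of its underside.
- jar_low: Bystander: jar with white cap, 70 mm in diameter, 70 mm tall; origin at the centre of its underside.
- brush_pot: Bystander: white pot with blue bands, 67 mm in diameter, 98 mm tall, with brushes to about 200 mm; origin at the centre of its underside.

How it is judged:
On the way, in this order (a step that is already met when the one before it is completed fails the run):
1. the fingers are pushing the roller on the slope (x of roller in the frame of ramp between -0.05 and 0.05 m and contact force between the fingers and roller above 0.1 N).
2. the roller lies against the stop (x of roller in the frame of ramp between 0.094 and 0.106 m and y of roller in the frame of ramp between -0.016 and 0.016 m and z of roller in the frame of ramp between 0.049 and 0.06 m and angle between the y axis of roller and the y axis of ramp, either way round below 0.08 rad), for 0.2 s.
At the end, for the whole second after the job is handed in: The roller lies at rest past the crest against the back stop: its middle within 6 mm of the home position along the rest, 16 mm across it and about 5 mm in height, its axis within 0.08 rad of square to the rest (all of step 2 and linear speed of roller below 0.01 m/s and angular speed of roller below 0.4 rad/s); the robot touches nothing.
It fails at once if the roller is lifted more than about 12 mm off the rest (z of roller in the frame of ramp above 0.07 m or (x of roller in the frame of ramp between -0.07 and 0.07 m and z of roller in the frame of ramp_slope above 0.038 m) or (x of roller in the frame of ramp below -0.07 m and z of roller in the frame of ramp above 0.048 m)).
It fails at once if the roller is shot up or rolls away: faster than 0.3 m/s (linear speed of roller above 0.3 m/s).
It fails at once if the roller leaves the rest (x of roller in the frame of ramp below -0.2 m or y of roller in the frame of ramp above 0.04 m or y of roller in the frame of ramp below -0.04 m or z of roller in the frame of ramp below 0.025 m).
It fails at once if a jar or the brush pot is moved more than 20 mm or tipped (distance of any of jar_tall, jar_low, brush_pot from where it was at the start of the episode above 0.02 m or angle between any of jar_tall, jar_low, brush_pot's own z axis and vertical above 0.3 rad).
It also fails if it takes over 38 s, if anything falls off the work surface, if the arm or the gripper's body presses on something with over 40 N, if the wrist force passes 120 N, or if a joint passes its speed limit or range.

## Robot

A 7-joint arm with a two-finger parallel gripper is mounted at the origin on the work surface. World frame = base frame: x ahead of the robot, y to its left, z up, the work surface at z = 0. Lengths are in m, angles in rad, forces in N, time in s.
With the tool pointing down it reaches from about 0.35 to 0.9 m from the base axis. Payload 7.2 kg.
Tool frame: the origin (TCP) lies on the centre line of the jaws, within the pads' length; the fingertips stand 25 mm ahead of it and the grasp point (between the pads) lies 6 mm ahead of it (bot.tcp_to_tips is the distance from the TCP to the fingertips, in m); x points along the fingers, y is the direction in which the jaws open and shut, and the axes are right-handed (so a half turn about x gives the same grasp; the last joint's range is limited). The gripper opens to 85 mm and grips with 20 to 120 N. Pads are 22 mm wide; open, the fingers measure 114 mm over their backs; the gripper's body (76 mm by 85 mm) begins 54 mm behind the grasp point. The pads swing forward as they close: fully open they stand 13 mm farther back than shut.
Start: joints at [-1.31, 0.411, -0.013, 1.596, 0.006, 1.134, -0.082], TCP at [0.202, 0.592, 0.256] pointing down, gripper open.
Joint ranges: [-2.95, 2.95], [-0.29, 1.99], [-1.47, 1.44], [0.14, 2.54], [-1.03, 4.17], [0.13, 1.85], [-2.86, 2.86]. Speed limits (rad/s): [2.39, 2.39, 3.01, 3.01, 3.14, 3.14, 3.14].

## Interface

Orientations are given as a unit quaternion [w, x, y, z].
In Python, from bench import bot gives the robot as it stands.
- The arm moves only by the tool arm_command, never from a script. Its argument "motion" is a list of rows, each a list of 4 numbers: the shift along the world's x, y, z in mm, then the turn about the world's z in degrees. In form: [[x, y, z, spin], ...]. A call has 1 to 5 rows; each row is the pose to reach, as a shift and turn from the pose commanded when the call began; what a row does not reach only later rows make up. A row lasts 1/12 s, in which the tool goes at most 41.7 mm and 7.16 degrees, less where a joint would pass 70% of its speed; a pose out of reach is approached as far as the arm can. A call with a gripper value outside its range is refused whole. "jaw" is the opening in per cent of the stroke, from 0 (shut) to 100 (fully open), set as the call begins (left out, the last holds). The fingers move at their own pace and stop on an object; the grip force is fixed at half the most. Time passes only in rows, so rows that repeat a pose let the fingers close. It gives the time, the measured TCP pose, the force and the opening at its end, in the units of the state.
- bot.get_state(): the state, without advancing time (a new reading comes with each control period).
- bot.capture(name): name is "scene" or "top" or "wrist"; returns the picture (384x512x3 uint8, red, green, blue); there is no depth.
- bot.camera_info(name): a dict with "K" (3x3 intrinsics, pixels), "eye" and "attitude" of the camera in the world. Camera axes: x right, y down, z forward; pixel columns grow to the right and rows downward; lengths in m; the calibration is good to about 2 mm. A picture is of the moment at which its call begins: read the wrist's pose just before it. camera_info takes no time and is no camera call; for the wrist camera it gives the pose at the moment of the call.
- bot.job_done(): hands the job in, once; it reports no verdict.
The state is a dict: "clock": time; "joint_pos": joint angles; "qvel": joint speeds; "joint_torque": joint torques, N m; "position": TCP position; "tcp_rot": TCP orientation; "wrist_force": force on the tool from outside, world axes, zero at the start; "wrist_torque": the same for the moment, N m; "opening": finger opening in m.
Only numpy, scipy, OpenCV 4.12 (cv2) and the standard library are available. Lean on these libraries where they do the work, as an engineer would, in place of code of your own. Each camera call takes 0.05 s, during which the arm holds its last target. There are 200 camera calls.

## Working session

There is one attempt and no reset: what is moved stays moved. The work goes in short steps, Python scripts to look and compute and a tool call to move; the robot and the scene stay as the last step left them, time stands still between calls to the robot, and variables do not carry over. Pictures are saved under pics/ and viewed, about 8 in all and at most 12, crops included, and the job is handed in when it is done.

Besides the shell and the picture viewer there is one more tool, called as name(argument=value, ...), one argument or row to a line, values as JSON. arm_command: Moves the arm, as the interface text tells. Its arguments: {"type":"object","properties":{"motion":{"type":"array"},"jaw":{"type":"number"}},"required":["motion"]}

```bash
mkdir -p pics; python3 - <<'E'
from bench import bot
import cv2,numpy as np
s=bot.get_state();print({k:np.round(v,3) for k,v in s.items()})
for n in("scene","top"):
    im=bot.capture(n);cv2.imwrite(f"pics/{n}0.png",im[...,::-1])
    print(n,bot.camera_info(n))
E
```

```text
{'clock': np.float64(0.0), 'joint_pos': array([-1.31 ,  0.412, -0.013,  1.597,  0.006,  1.134, -0.082]), 'qvel': array([-0.   ,  0.003,  0.001, -0.   ,  0.001,  0.001, -0.   ]), 'joint_torque': array([ 1.0000e-03, -6.0061e+01,  6.8300e-01, -2.9941e+01,  1.4000e-02,
        1.1000e-02, -0.0000e+00]), 'position': array([0.202, 0.591, 0.255]), 'tcp_rot': array([ 0.698,  0.115,  0.698, -0.116]), 'wrist_force': array([0.279, 0.201, 0.627]), 'wrist_torque': array([-0.033, -0.046,  0.059]), 'opening': np.float64(0.085)}
scene {'K': array([[407.38418458,   0.        , 259.37156572],
       [  0.        , 407.38418458, 193.76508219],
       [  0.        ,   0.        ,   1.        ]]), 'eye': array([ 1.13842486, -0.16600498,  0.74556052]), 'attitude': array([-0.26142889,  0.7499128 ,  0.57372227, -0.20032095])}
top {'K': array([[410.79955388,   0.        , 252.60175969],
       [  0.        , 410.79955388, 189.80798356],
       [  0.        ,   0.        ,   1.        ]]), 'eye': array([ 0.541308  , -0.0168999 ,  1.03281152]), 'attitude': array([-0.01986093,  0.71108801, -0.70182943,  0.03734741])}
```

View pics/top0.png

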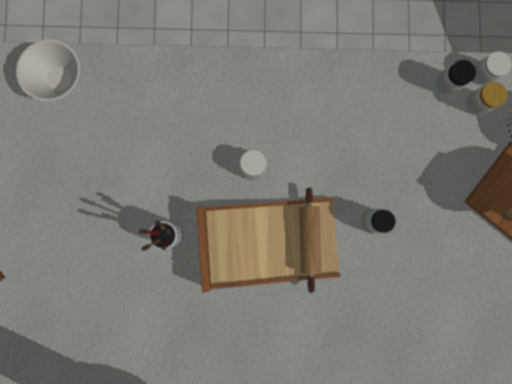

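View pics/scene0.png

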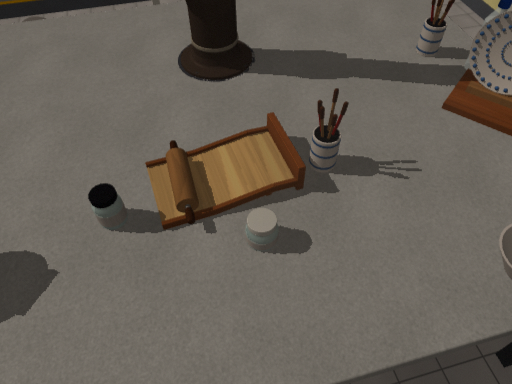

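The top view shows the rest with its stop at the left (columns 198-210), its open end at the right (about 338), and the roller at about column 311 with handle tips near (309,190) and (312,290). The pot is at (162,235), the tall jar at (382,221) behind the open end, and the low jar at (253,162). I'll enlarge this for precise corners.

```bash
python3 - <<'E'
import cv2
im=cv2.imread("pics/top0.png")[175:305,185:355]
cv2.imwrite("pics/crop1.png",cv2.resize(im,None,fx=4.5,fy=4.5,interpolation=cv2.INTER_CUBIC))
E
cat > h.py <<'E'
from bench import bot
import numpy as np, cv2
from scipy.spatial.transform import Rotation as R
def cam(n):
    c=bot.camera_info(n); q=c['attitude']; return c['K'],c['eye'],R.from_quat(q,scalar_first=True).as_matrix()
def ray(n,u,v,z):
    K,e,A=cam(n); d=A@np.linalg.solve(K,[u,v,1]); return e+d*(z-e[2])/d[2]
def proj(n,P):
    K,e,A=cam(n); p=(np.atleast_2d(P)-e)@A@K.T; return p[:,:2]/p[:,2:]
E
python3 -c "
from h import *
for u,v in [(309,190),(312,290)]: print(ray('top',u,v,.035))
for u,v,z in [(382,221,.092),(253,162,.07),(162,235,.098),(198,208,.078),(205,291,.078),(331,198,.019),(339,276,.019)]: print(u,v,ray('top',u,v,z))"
```

```text
[ 0.62389202 -0.17910202  0.035     ]
[ 0.38328916 -0.18655838  0.035     ]
382 221 [ 0.54993768 -0.33862161  0.092     ]
253 162 [ 0.68556341 -0.04040634  0.07      ]
162 235 [0.51235134 0.16318646 0.098     ]
198 208 [0.57485383 0.08593549 0.078     ]
205 291 [0.3858825  0.06571207 0.078     ]
331 198 [ 0.60604682 -0.23658978  0.019     ]
339 276 [ 0.41501178 -0.25562594  0.019     ]
```

View pics/crop1.png

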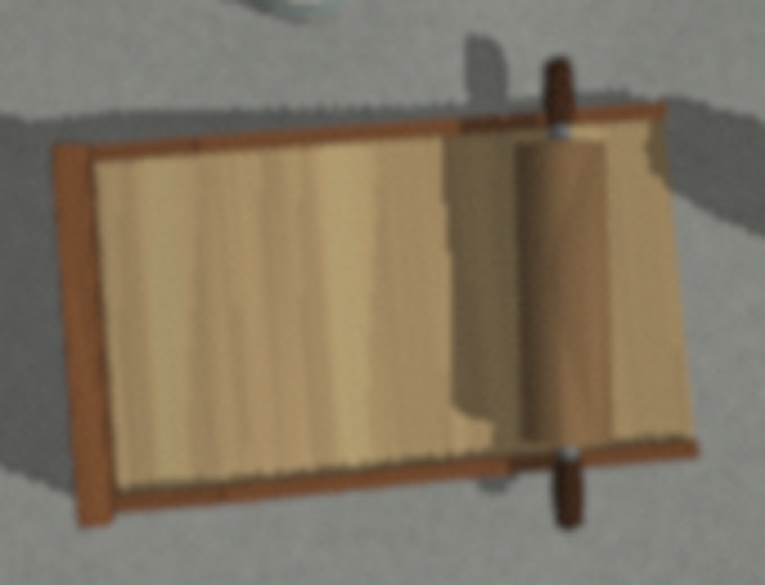

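```bash
cat >> h.py <<'E'
def crop(u,v): return np.array([185+(u+.5)/4.5-.5,175+(v+.5)/4.5-.5])
E
python3 - <<'E'
from h import *
from scipy.optimize import least_squares
pix=np.array([crop(*p) for p in [(54,147),(79,527),(113,523),(664,103),(697,455)]])
# ramp x=uphill = image left = world +y; y = left of uphill
L=np.array([[.143,.098,.078],[.143,-.098,.078],[.125,-.098,.078],[-.19,.098,.019],[-.19,-.098,.019]])
for flip in (1,-1):
    M=L*[1,flip,1]
    f=lambda p:(proj('top',R.from_euler('z',p[2]).apply(M)+[p[0],p[1],0])-pix).ravel()
    r=least_squares(f,[.5,-.1,1.6]);print(r.x,np.degrees(r.x[2]),r.fun.round(2))
    if flip==1 or r.cost<best.cost: best=r
p=best.x;print('used',p)
a=ray('top',*crop(558,57),.035);b=ray('top',*crop(568,528),.035);print(a,b,np.linalg.norm(a-b))
Rm=R.from_euler('z',p[2])
for q in(a,b,(a+b)/2): print('ramp frame',Rm.inv().apply(q-[p[0],p[1],0]))
for n,P in [('jt',(382,221,.092)),('jl',(253,162,.07)),('pot',(162,235,.098))]:print(n,Rm.inv().apply(ray('top',*P)-[p[0],p[1],0]))
print('ramp x dir',Rm.apply([1,0,0]),'seat',Rm.apply([.1,0,0])+[p[0],p[1],0])
E
```

```text
[ 0.46174161 -0.06907281  1.95030156] 111.74404842219937 [ 24.65 114.39 -11.07 -51.17 -11.27 -53.12  17.41  67.82 -19.46 -84.74]
[ 0.49416477 -0.06047566  1.66282155] 95.27265680867296 [-0.73 -0.93 -0.36  0.34 -0.02  0.56  0.46 -0.75  0.74  0.69]
used [ 0.49416477 -0.06047566  1.66282155]
[ 0.63056285 -0.17814029  0.035     ] [ 0.37867897 -0.18375149  0.035     ] 0.2519463742640181
ramp frame [-0.12970111 -0.1250081   0.035     ]
ramp frame [-0.1121416   0.12632562  0.035     ]
ramp frame [-0.12092135  0.00065876  0.035     ]
jt [-0.28209429 -0.02997659  0.092     ]
jl [ 0.00239575 -0.19243304  0.07      ]
pot [ 0.22104447 -0.03866314  0.098     ]
ramp x dir [-0.09189539  0.99576867  0.        ] seat [0.48497523 0.0391012  0.        ]
```

```bash
python3 - <<'E'
from h import *
s=bot.get_state();A=R.from_quat(s['tcp_rot'],scalar_first=True).as_matrix();print(A.round(3),bot.tcp_to_tips)
h=np.degrees(np.arctan2(A[1,1],A[0,1]));print('y heading',h,'spin needed',5.27-h,185.27-h, 'now',s['position'])
p=[ 0.49416477,-0.06047566,1.66282155]
Rm=R.from_euler('z',p[2])
for x in(-.178,-.157,-.07,.07,.064): print(x,Rm.apply([x,0,0])+[p[0],p[1],0])
E
```

```text
[[-0.     0.323  0.946]
 [-0.001  0.946 -0.323]
 [-1.    -0.001  0.   ]] 0.025
y heading 71.16398823335327 spin needed -65.89398823335327 114.10601176664674 now [0.20171296 0.59114016 0.25553391]
-0.178 [ 0.51052215 -0.23772248  0.        ]
-0.157 [ 0.50859235 -0.21681134  0.        ]
-0.07 [ 0.50059745 -0.13017947  0.        ]
0.07 [0.48773209 0.00922815 0.        ]
0.064 [0.48828347 0.00325353 0.        ]
```

arm_command(
  motion=[
    [14,-37,2,-3],
    [28,-75,4,-6],
    [42,-112,6,-9],
    [56,-150,8,-12],
    [70,-187,10,-15],
  ],
  jaw=100,
)

```text
clock: 0.52
position: [0.2721, 0.4023, 0.2659]
tcp_rot: [0.676, 0.206, 0.676, -0.207]
wrist_force: [1.7, -0.3, 0.7]
opening: 0.0853
```

arm_command(
  motion=[
    [14,-37,0,-3],
    [28,-75,0,-6],
    [42,-112,0,-9],
    [56,-150,0,-12],
    [70,-187,0,-15],
  ],
)

```text
clock: 0.93
position: [0.3419, 0.2154, 0.2662]
tcp_rot: [0.643, 0.293, 0.644, -0.293]
wrist_force: [2.4, -0.1, -0.4]
opening: 0.0851
```

arm_command(
  motion=[
    [14,-37,0,-3],
    [28,-75,0,-6],
    [42,-112,0,-9],
    [56,-150,0,-12],
    [70,-187,0,-15],
  ],
)

```text
clock: 1.35
position: [0.4118, 0.0284, 0.2664]
tcp_rot: [0.6, 0.375, 0.6, -0.374]
wrist_force: [1.4, 0.9, -0.6]
opening: 0.0856
```

arm_command(
  motion=[
    [14,-37,0,-3],
    [28,-75,0,-6],
    [42,-112,0,-9],
    [56,-150,0,-12],
    [70,-187,0,-15],
  ],
)

```text
clock: 1.77
position: [0.482, -0.1584, 0.2663]
tcp_rot: [0.546, 0.45, 0.546, -0.449]
wrist_force: [1.2, 0.9, -0.3]
opening: 0.0851
```

arm_command(
  motion=[
    [14,-37,0,-3],
    [29,-81,0,-6],
    [29,-81,0,-6],
    [29,-81,0,-6],
  ],
)

```text
clock: 2.1
position: [0.5103, -0.2406, 0.2656]
tcp_rot: [0.521, 0.477, 0.521, -0.479]
wrist_force: [0.3, 1.0, -0.1]
opening: 0.0857
```

arm_command(
  motion=[
    [0,0,-40,0],
    [0,0,-80,0],
    [0,0,-120,0],
    [0,0,-155,0],
    [0,0,-185,0],
  ],
)

```text
clock: 2.52
position: [0.5099, -0.2348, 0.0789]
tcp_rot: [0.522, 0.476, 0.524, -0.476]
wrist_force: [0.2, 0.1, 0.6]
opening: 0.0853
```

arm_command(
  motion=[
    [0,0,-15,0],
    [0,0,-20,0],
    [0,0,-20,0],
  ],
)

```text
clock: 2.77
position: [0.5101, -0.2358, 0.0603]
tcp_rot: [0.521, 0.476, 0.523, -0.477]
wrist_force: [0.1, -0.6, 0.3]
opening: 0.0854
```

```bash
python3 - <<'E'
from h import *
s=bot.get_state();print(s['position'],s['wrist_force'])
a=bot.capture('scene')[...,::-1][130:240,80:220];b=bot.capture('top')[...,::-1][175:305,225:395]
a=cv2.resize(a,(560,440),interpolation=cv2.INTER_CUBIC);cv2.imwrite('pics/c2.png',a)
w=bot.capture('wrist')[...,::-1];cv2.imwrite('pics/w2.png',w)
E
```

```text
[ 0.51010721 -0.23583167  0.06030766] [ 0.0532156  -0.55523098  0.3291094 ]
```

View pics/c2.png

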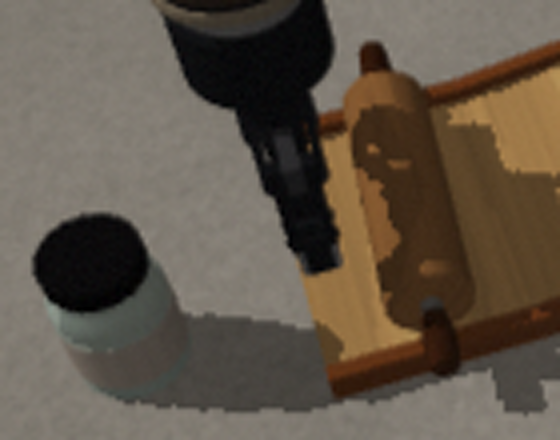

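View pics/w2.png

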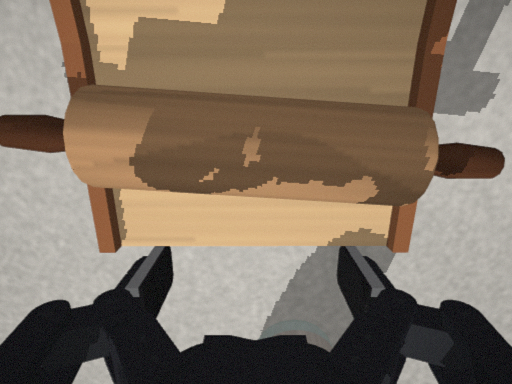

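The scene crop shows the near fingertip at crop (320,272) behind the roller, with the jar clear. The wrist view shows the fingers centred, with tips at (168,250) and (342,250), the roller slightly skewed, and nothing between them and the roller. I'll check the tip height by projection.

```bash
python3 - <<'E'
from h import *
s=bot.get_state();T=R.from_quat(s['tcp_rot'],scalar_first=True)
for y in(.043,.057,-.043,-.057):
  for d in(.012,.025):
    P=np.array([T.apply([d,y,z])+s['position'] for z in(-.011,.011)])
    print(y,d,proj('scene',P).round(1).tolist(),(proj('scene',P)-[80,130])*4,proj('wrist',P).round(0).tolist())
E
```

```text
0.043 0.012 [[164.2, 194.5], [154.1, 197.3]] [[336.63365281 258.11456264]
 [296.43550133 269.20955555]] [[341.0, 244.0], [337.0, 281.0]]
0.043 0.025 [[165.2, 198.2], [155.3, 201.0]] [[340.96967741 272.82188157]
 [301.25295006 283.86893151]] [[334.0, 233.0], [331.0, 268.0]]
0.057 0.012 [[165.5, 199.3], [155.4, 202.1]] [[342.12054501 277.1862364 ]
 [301.57528221 288.48928278]] [[369.0, 244.0], [363.0, 281.0]]
0.057 0.025 [[166.6, 203.0], [156.6, 205.8]] [[346.43376158 291.8109202 ]
 [306.37825726 303.06273987]] [[359.0, 233.0], [355.0, 268.0]]
-0.043 0.012 [[156.3, 167.1], [146.7, 169.6]] [[305.03398954 148.27853022]
 [266.84497249 158.21312609]] [[172.0, 244.0], [175.0, 281.0]]
-0.043 0.025 [[157.4, 170.8], [147.9, 173.3]] [[309.47885517 163.38351605]
 [271.72441593 173.28726226]] [[178.0, 233.0], [181.0, 268.0]]
-0.057 0.012 [[155.1, 162.9], [145.6, 165.3]] [[300.20842128 131.50552642]
 [262.32772925 141.2685871 ]] [[144.0, 244.0], [149.0, 281.0]]
-0.057 0.025 [[156.2, 166.7], [146.8, 169.1]] [[304.66652857 146.65949553]
 [267.21343589 156.3940531 ]] [[153.0, 233.0], [157.0, 268.0]]
```

Measured against the projections, the open tips stand about 12 mm ahead of the TCP. I'll go down to TCP z of about 34 mm and start a slow push.

arm_command(
  motion=[
    [0,0,-13,0],
    [0,0,-26,0],
    [0,0,-26,0],
    [0,2,-26,0],
    [0,5,-26,0],
  ],
)

```text
clock: 3.33
position: [0.5106, -0.2328, 0.0352]
tcp_rot: [0.522, 0.477, 0.522, -0.477]
wrist_force: [0.8, -0.1, 0.7]
opening: 0.0853
```

arm_command(
  motion=[
    [0,3,0,0],
    [-1,6,0,0],
    [-1,9,0,0],
    [-1,12,0,0],
    [-1,15,0,0],
  ],
)

```text
clock: 3.75
position: [0.51, -0.2172, 0.0355]
tcp_rot: [0.522, 0.477, 0.522, -0.477]
wrist_force: [0.2, 0.4, -0.3]
opening: 0.0854
```

arm_command(
  motion=[
    [0,3,0,0],
    [-1,6,0,0],
    [-1,9,0,0],
    [-1,12,0,0],
    [-1,15,0,0],
  ],
)

```text
clock: 4.17
position: [0.5088, -0.2022, 0.0353]
tcp_rot: [0.522, 0.477, 0.522, -0.477]
wrist_force: [0.1, -0.5, 0.1]
opening: 0.0853
```

```bash
python3 - <<'E'
from h import *
s=bot.get_state();print(s['position'],s['wrist_force'])
cv2.imwrite('pics/w3.png',bot.capture('wrist')[...,::-1])
E
```

```text
[ 0.50879701 -0.2021704   0.03530952] [ 0.05281205 -0.4751826   0.08749061]
```

View pics/w3.png

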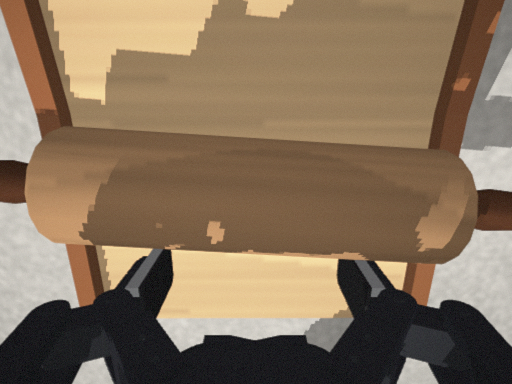

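The right fingertip (342,260) is at the barrel's edge and the left one (168,250) has a small gap, so the roller is skewed about 2-3°. I'll continue the steady push so both fingers square it.

arm_command(
  motion=[
    [0,4,0,0],
    [-1,8,0,0],
    [-1,12,0,0],
    [-1,16,0,0],
    [-2,20,0,0],
  ],
)

```text
clock: 4.63
position: [0.507, -0.1819, 0.0353]
tcp_rot: [0.522, 0.477, 0.522, -0.477]
wrist_force: [-0.1, -0.3, 0.9]
opening: 0.0854
```

arm_command(
  motion=[
    [0,4,0,0],
    [-1,8,0,0],
    [-1,12,0,0],
    [-1,16,0,0],
    [-2,20,1,0],
  ],
)

```text
clock: 5.05
position: [0.5051, -0.1624, 0.0363]
tcp_rot: [0.522, 0.477, 0.522, -0.477]
wrist_force: [0.9, -1.3, 1.0]
opening: 0.0853
```

arm_command(
  motion=[
    [0,4,1,0],
    [-1,8,1,0],
    [-1,12,2,0],
    [-1,16,2,0],
    [-2,20,3,0],
  ],
)

```text
clock: 5.47
position: [0.503, -0.1421, 0.0393]
tcp_rot: [0.522, 0.477, 0.522, -0.477]
wrist_force: [0.9, -1.6, 1.4]
opening: 0.0853
```

```bash
python3 - <<'E'
from h import *
s=bot.get_state();print(s['position'],s['wrist_force'])
cv2.imwrite('pics/w4.png',bot.capture('wrist')[...,::-1])
E
```

```text
[ 0.50295728 -0.14209397  0.03930985] [ 0.87973531 -1.55549349  1.37819546]
```

View pics/w4.png

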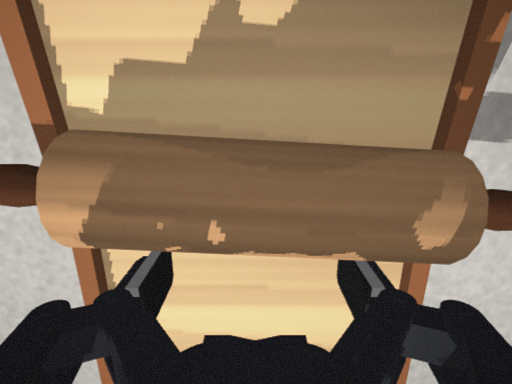

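The roller is still skewed about 2° with its right end trailing, and it has drifted about 3 mm right of centre. The bottom edge runs from (80,248) to (440,262). I'll turn the tool slightly counter-clockwise to advance the right finger while pushing on.

arm_command(
  motion=[
    [0,4,1,1],
    [-1,8,1,2],
    [-1,12,2,3],
    [-1,16,2,3.5],
    [-2,20,3,4],
  ],
)

```text
clock: 5.93
position: [0.5009, -0.1221, 0.0423]
tcp_rot: [0.539, 0.458, 0.539, -0.458]
wrist_force: [0.2, -2.1, 0.9]
opening: 0.0852
```

arm_command(
  motion=[
    [0,4,1,0],
    [-1,8,1,0],
    [-1,12,2,0],
    [-1,16,2,0],
    [-2,20,3,0],
  ],
)

```text
clock: 6.35
position: [0.4989, -0.102, 0.0453]
tcp_rot: [0.538, 0.458, 0.538, -0.458]
wrist_force: [0.1, -1.3, 0.5]
opening: 0.0856
```

```bash
python3 - <<'E'
from h import *
s=bot.get_state();print(s['position'],s['wrist_force'])
cv2.imwrite('pics/w5.png',bot.capture('wrist')[...,::-1])
E
```

```text
[ 0.49891326 -0.10204942  0.0452777 ] [ 0.06522903 -1.26592968  0.51974163]
```

View pics/w5.png

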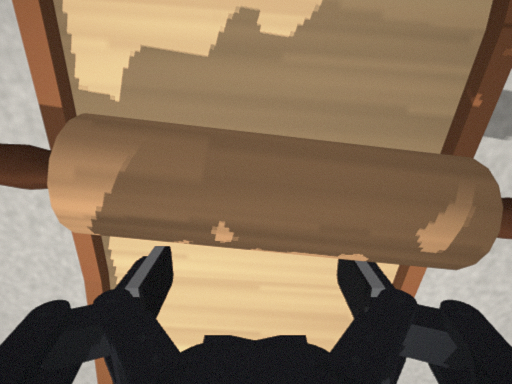

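The skew relative to the rest has dropped to about 1° (5° in the tool frame, less the 4° tool turn), and the right finger is doing the pushing. The barrel is several mm right of centre, guided by the strip. I'll continue.

arm_command(
  motion=[
    [0,4,1,0],
    [-1,8,1,0],
    [-1,12,2,0],
    [-1,16,2,0],
    [-2,20,3,0],
  ],
)

```text
clock: 6.82
position: [0.4969, -0.0821, 0.0483]
tcp_rot: [0.538, 0.458, 0.538, -0.458]
wrist_force: [1.4, -1.7, 0.5]
opening: 0.0854
```

arm_command(
  motion=[
    [0,4,1,0],
    [-1,8,1,0],
    [-1,12,2,0],
    [-1,16,2,0],
    [-2,20,3,0],
  ],
)

```text
clock: 7.23
position: [0.495, -0.0621, 0.0513]
tcp_rot: [0.538, 0.459, 0.538, -0.458]
wrist_force: [0.8, -1.4, 1.5]
opening: 0.0853
```

```bash
python3 - <<'E'
from h import *
s=bot.get_state();print(s['position'],s['wrist_force'])
w=bot.capture('wrist')[...,::-1]
t=bot.capture('top')[...,::-1][175:305,185:355]
t=cv2.resize(t,(502,384),interpolation=cv2.INTER_CUBIC)
cv2.imwrite('pics/w6.png',cv2.resize(np.hstack([w,t]),(800,303)))
E
```

```text
[ 0.49498075 -0.0621281   0.0513383 ] [ 0.84160099 -1.3685618   1.52543282]
```

View pics/w6.png

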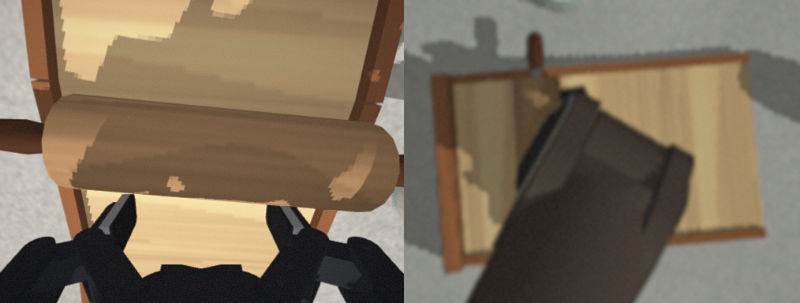

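Skew is now about 0.6° and the barrel is about 8-9 mm right, against the strip, which is within the 16 mm tolerance. The roller is at x of about +36 mm. I'll go on over the crest, slower, easing the turn back.

arm_command(
  motion=[
    [0,4,1,0],
    [-1,8,1,0],
    [-1,12,2,-0.5],
    [-1,16,2,-1],
    [-2,20,3,-1],
  ],
)

```text
clock: 7.75
position: [0.493, -0.0421, 0.0543]
tcp_rot: [0.534, 0.463, 0.534, -0.463]
wrist_force: [-0.3, -2.1, 0.4]
opening: 0.0853
```

arm_command(
  motion=[
    [0,3,0,0],
    [-1,6,1,-0.5],
    [-1,9,1,-1],
    [-1,12,1,-1],
    [-1,15,1,-1],
  ],
)

```text
clock: 8.17
position: [0.4916, -0.027, 0.0552]
tcp_rot: [0.53, 0.468, 0.53, -0.468]
wrist_force: [-0.6, -1.1, 0.1]
opening: 0.0857
```

```bash
python3 - <<'E'
from h import *
s=bot.get_state();print(s['position'],s['wrist_force'])
w=bot.capture('wrist')[...,::-1]
t=bot.capture('top')[...,::-1][175:305,185:355]
t=cv2.resize(t,(502,384),interpolation=cv2.INTER_CUBIC)
cv2.imwrite('pics/w7.png',cv2.resize(np.hstack([w,t]),(800,303)))
E
```

```text
[ 0.49164359 -0.02696212  0.05522255] [-0.61230875 -1.1171117   0.09378919]
```

View pics/w7.png

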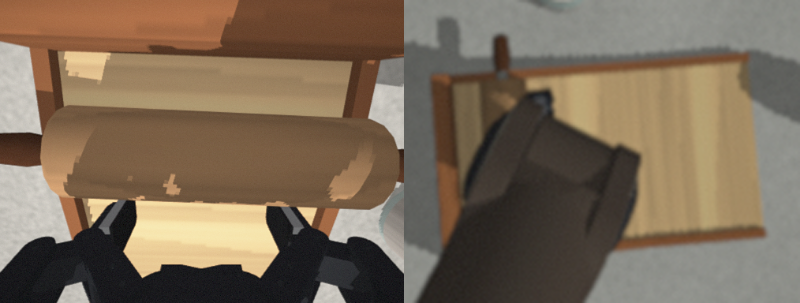

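The roller is near the crest (x of about 70 mm) and almost square to the stop (0.5°). I'll ease it on slowly.

arm_command(
  motion=[
    [0,3,0,0],
    [-1,6,0,0],
    [-1,9,0,0],
    [-1,11,0,0],
    [-1,13,0,0],
  ],
)

```text
clock: 8.68
position: [0.4908, -0.0142, 0.0553]
tcp_rot: [0.53, 0.468, 0.53, -0.468]
wrist_force: [0.4, -1.1, -0.1]
opening: 0.0855
```

arm_command(
  motion=[
    [0,2,0,0],
    [0,4,0,0],
    [0,6,0,0],
    [-1,8,0,-0.5],
    [-1,10,0,-1],
  ],
)

```text
clock: 9.1
position: [0.4896, -0.0044, 0.0553]
tcp_rot: [0.526, 0.473, 0.526, -0.473]
wrist_force: [-0.0, -0.2, -1.1]
opening: 0.0852
```

```bash
python3 - <<'E'
from h import *
s=bot.get_state();print(s['position'],s['wrist_force'])
w=bot.capture('wrist')[...,::-1]
t=bot.capture('top')[...,::-1][175:305,185:355]
t=cv2.resize(t,(502,384),interpolation=cv2.INTER_CUBIC)
cv2.imwrite('pics/w8.png',cv2.resize(np.hstack([w,t]),(800,303)))
E
```

```text
[ 0.48963503 -0.00436902  0.05528589] [-0.04179851 -0.17081538 -1.06686896]
```

View pics/w8.png

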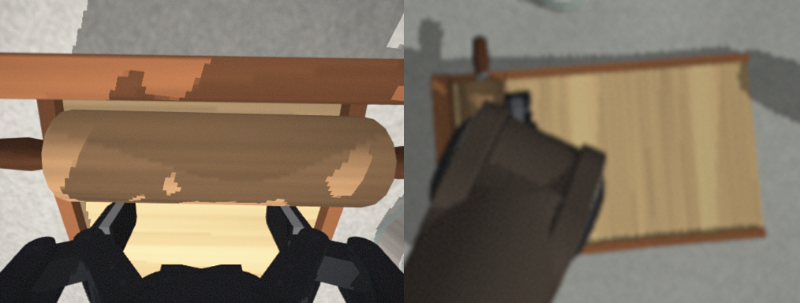

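The roller is square, with only a small gap left to the stop (rows 100-112). I'll give it the last few millimetres while watching the force.

arm_command(
  motion=[
    [0,1,0,0],
    [0,2,0,0],
    [0,3,0,0],
    [0,4,0,0],
    [0,5,0,0],
  ],
)

```text
clock: 9.62
position: [0.4899, 0.0005, 0.0553]
tcp_rot: [0.526, 0.472, 0.526, -0.472]
wrist_force: [-0.4, -0.0, 0.1]
opening: 0.0854
```

arm_command(
  motion=[
    [0,1,0,0],
    [0,2,0,0],
    [0,3,0,0],
    [0,3,0,0],
  ],
)

```text
clock: 9.95
position: [0.4899, 0.0033, 0.0553]
tcp_rot: [0.526, 0.472, 0.526, -0.473]
wrist_force: [-0.2, -1.8, 0.8]
opening: 0.0853
```

arm_command(
  motion=[
    [0,-3,0,0],
    [1,-8,0,0],
    [1,-14,0,0],
    [2,-22,0,0],
    [3,-30,0,0],
  ],
)

```text
clock: 10.37
position: [0.4929, -0.0274, 0.0553]
tcp_rot: [0.526, 0.472, 0.526, -0.472]
wrist_force: [-0.1, 0.9, -0.4]
opening: 0.0855
```

arm_command(
  motion=[
    [0,-10,20,0],
    [0,-20,50,0],
    [0,-30,90,0],
    [0,-40,125,0],
    [0,-50,160,0],
  ],
)

```text
clock: 10.78
position: [0.4923, -0.0783, 0.217]
tcp_rot: [0.526, 0.473, 0.526, -0.473]
wrist_force: [0.4, -0.5, -0.1]
opening: 0.0852
```

arm_command(
  motion=[
    [0,-35,5,0],
    [0,-75,5,0],
    [0,-115,5,0],
    [0,-150,5,0],
    [0,-150,5,0],
  ],
)

```text
clock: 11.2
position: [0.4908, -0.2354, 0.2214]
tcp_rot: [0.525, 0.474, 0.522, -0.476]
wrist_force: [-0.8, 0.4, -0.3]
opening: 0.0856
```

```bash
python3 - <<'E'
from h import *
s=bot.get_state();print(s['position'],s['wrist_force'])
t=bot.capture('top')[...,::-1][175:305,185:355]
cv2.imwrite('pics/t9.png',cv2.resize(t,None,fx=4.5,fy=4.5,interpolation=cv2.INTER_CUBIC))
E
```

```text
[ 0.49075887 -0.2354084   0.22137993] [-0.7685604   0.40599382 -0.27683863]
```

View pics/t9.png

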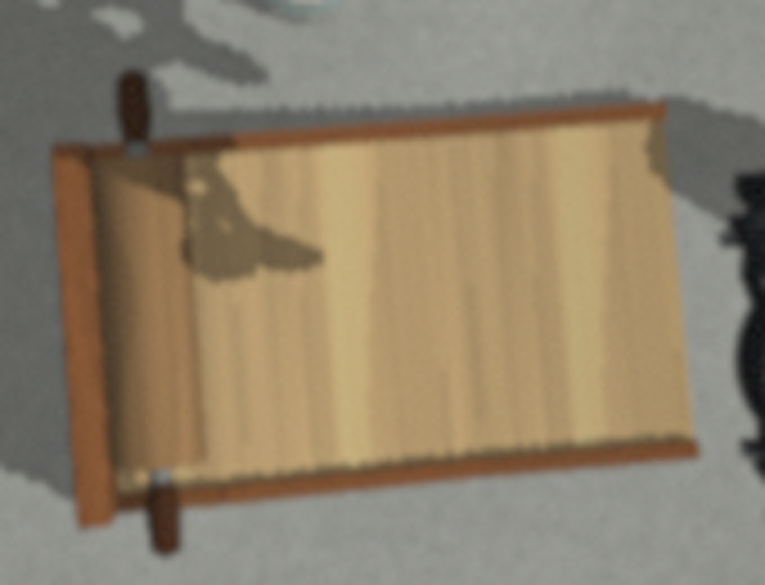

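The roller lies against the stop, with handle tips at crop (134,72) and (165,552), and the hand is clear. I'll check its pose in the rest's frame.

```bash
python3 - <<'E'
from h import *
p=[ 0.49416477,-0.06047566,1.66282155];Rm=R.from_euler('z',p[2])
g=[Rm.inv().apply(ray('top',*crop(*c),.053)-[p[0],p[1],0]) for c in((134,72),(165,552))]
print(g,(g[0]+g[1])/2,(g[1]-g[0])[0]/.25)
E
```

```text
[array([ 0.09921353, -0.13325356,  0.053     ]), array([0.10129867, 0.1176827 , 0.053     ])] [ 0.1002561  -0.00778543  0.053     ] 0.00834057969957902
```

```bash
python3 -c "
from bench import bot
print(bot.job_done())"
```

```text
the job is handed in; nothing more can be done
None
```

The roller is home against the back stop, and I handed the job in at about 11 s of the 38 s allowed. I pushed it with both open fingers at about 25–60 mm/s, up the slope, over the crest and onto the stop. Then I backed the hand off and up, well clear.

- **Final position:** the last top view, taken about 1 s after the fingers backed off, puts the roller in the rest's frame at x +100 mm and y −8 mm, with an axis error of about 0.01 rad. All three are within limits. Its height was assumed, not measured, because there is no depth image.
- **Force:** wrist force stayed within about 2–3 N throughout.
- **Skew:** the roller started about 0.07 rad out of square and drifted about 8 mm to the right, up to the edge strip. I turned the tool slightly on the way to square it up. It is still 8 mm off centre, against a limit of 16 mm.
- **Jars and pot:** I never came near them by my clearances, but I did not re-measure their positions at the end.

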